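# Latch the cool box

## Task

The cool box's lid is shut but not fastened. Lift the loop of its draw latch by the black grip rod, lower the loop's bar into the slot of the keeper on the lid while the lever is still up, snug against the keeper's nose (or it lifts out again), let go, and then push the red-ended lever over and press it down fully home, so that the loop is drawn tight and stays so. The keeper was screwed down by eye, so feel gently for its slot: do not force the bar onto it (under 20 N) nor bear on the lever harder than 25 N, and leave the pickle jar, the sauce bottle and the tin where they stand.

Things in the scene. Friction and masses are not known exactly. Their poses are not given: they have to be found in the camera images.
- cool_box: Blue insulated food box, white top, 180 (x) x 280 (y) x 100 mm high, fixed. Origin: centre of its underside; top level at z = 100. The +y half of the top is the shut lid, the -y half a fixed deck. The latch lies along its line x = 0: lever on the deck, keeper on the lid; lever and loop move in the box's y-z plane.
- lever_pivot (a point): Axis of the lever's hinge (along the box's x), on the deck at box (0, -50, 114) mm. Axes as the box. With the loop hooked, the push needed at the lever's tip rises to 1 to 8 N; dead centre is at 0.14 rad; below that the loop's pull holds the lever shut, but friction can stop it short, so press it on to its stop.
- latch_lever (a joint): Lever angle, rad: 0 = closed, flat, pointing to the box's -y, on a rubber buffer (gives about 1 mm per 8 N); 1.57 = upright; 2.4 = limit, leaning to +y. Starts at 1.7 to 1.95. It follows when the loop is moved: with the bar in the slot and the loop slack it stands at about 0.8 to 1.8. Stays where it is left (friction about 0.03 N m).
- lever_tip (a point): Middle of the red end, 52 mm from the pivot, 2 mm clear of the lever's pushing face. The lever is a plate 30 mm wide (box x), 62 mm long, 5 mm thick, its red sleeve 9 mm thick. The pushing face looks to the box's +y when the lever is upright and up when closed (this point then is 120 mm above the worktop). Its z axis: that face's outward normal.
- loop_bar (a point): Centre of the loop's bar: steel, 6 mm thick, 54 mm long along the box's x, at the loop's far end. The loop is hinged on a pin on the lever, 16 mm from the lever's pivot, and is 89.5 mm from pin to bar when slack. It stays where it is left (hinge friction 0.035 N m); starts raised 0.2 to 0.7 rad above level. z axis: from the bar to the grip rod.
- grip_rod (a point): Centre of the black grip rod, 8 mm thick, along the box's x, 34 mm from the bar and parallel to it, carried by two legs at its ends with 48 mm clear between them. Pinch it from above with the fingers closing along the box's y; it may turn in the fingers.
- latch_loop (a joint): Stretch of the springs in the loop's arms, m: 0 = slack, up to 0.022; 3 N per mm. When latched it is between 4 and 19 mm.
- keeper_rail: Dark rail on the lid, 46 x 70 x 3 mm, fixed; origin on the lid's top at box (0, 35, 100) mm, axes as the box. The steel keeper (26 mm wide, on a rubber pad that gives 1 mm per 6 N) is clamped on it up to 7 mm either way along y from nominal; its real place is not measured. Nominal, in this frame: nose y -17 to -1 mm, slot mouth y -1 to 7, guard y 7 to 17.
- keeper_slot (a point): Nominal centre of the slot's mouth (rail y = 3 mm, z = 22.5 mm, level with the tops of nose and guard; the real slot is up to 7 mm off along y). A bar resting on nose or guard has its centre 3 mm above this; a bar down in the slot has its centre 3 to 10 mm below it. When the lever turns, hinge friction lifts a slack loop with it: draw the bar to the nose (box -y) before letting go.
- pickles_mid (a point): Tall jar with a black lid, 64 mm across, 165 mm high, loose; point on its axis, 82 mm up. Bystander beyond the +y end of the box.
- sauce_mid (a point): Dark sauce bottle, 40 mm across, 145 mm high, loose; point at its axis, 72 mm up. Bystander beyond the -y end.
- tin_mid (a point): Tomato tin, 75 mm across, 58 mm high, loose; point at its centre. Bystander beyond the -y end.

How it is judged:
On the way, in this order (a step that is already met when the one before it is completed fails the run):
1. the bar is down in the keeper's slot while the lever is still raised (over 0.6 rad) (z of loop_bar in the frame of keeper_rail below 0.0205 m and y of loop_bar in the frame of keeper_rail between -0.0095 and 0.012 m and value of joint latch_lever above 0.6 rad), for 0.2 s.
2. the lever is pressed home (under 0.08 rad) with the loop drawn tight (z of loop_bar in the frame of keeper_rail below 0.0205 m and y of loop_bar in the frame of keeper_rail between -0.0095 and 0.012 m and value of joint latch_lever below 0.08 rad and value of joint latch_loop above 0.0025 m), for 0.2 s.
At the end, for the whole second after the job is handed in: The lever lies closed (under 0.08 rad) and at rest, the bar is in the keeper's slot (bar centre under 20.5 mm above the lid, and -9.5 to 12 mm in the rail's y) and the loop's springs are stretched by more than 2.5 mm (all of step 2 and velocity of joint latch_lever between -0.05 and 0.05 rad/s); the robot touches nothing.
It fails at once if the lever is borne on with more than 25 N (contact force between any of the fingers, the arm and latch_lever_c0 above 25 N).
It fails at once if the bar is forced onto the keeper with more than 20 N while the loop is slack (stretch under 1.5 mm) (value of joint latch_loop below 0.0015 m and contact force between latch_loop_c0 and keeper_rail above 20 N).
It fails at once if the pickle jar, the sauce bottle or the tin is moved by more than 30 mm (distance of any of pickles_mid, sauce_mid, tin_mid from where it was at the start of the episode above 0.03 m).
It also fails if it takes over 72 s, if anything falls off the work surface, if the arm or the gripper's body presses on something with over 40 N, if the wrist force passes 120 N, or if a joint passes its speed limit or range.

## Robot

A 6-joint arm with a two-finger parallel gripper is mounted at the origin on a cart in front of the work surface, level with it; the furniture and walls round the work are solid. World frame = base frame: x ahead of the robot, y to its left, z up, the work surface at z = 0. Lengths are in m, angles in rad, forces in N, time in s.
With the tool pointing down it reaches from about 0.35 to 1 m from the base axis. Payload 7.1 kg.
Tool frame: the origin (TCP) lies at the centre of the arm's flange, where the gripper is bolted on; the fingertips stand 173 mm ahead of it and the grasp point (between the pads) lies 155 mm ahead of it (bot.tips_ahead is the distance from the TCP to the fingertips, in m); z points along the fingers, y is the line along which they close (so a half turn about z gives the same grasp; the last joint's range is limited). The gripper opens to 85 mm and grips with 20 to 120 N. Pads are 22 mm wide; open, the fingers measure 114 mm over their backs; the gripper's body (76 mm by 85 mm) begins 54 mm behind the grasp point. The pads swing forward as they close: fully open they stand 13 mm farther back than shut.
Start: joints at [1.141, 0.423, 1.63, -0, 1.089, -0.019], TCP at [0.25, 0.573, 0.405] pointing down, gripper open.
Joint ranges: [-3, 3], [-0.9, 2.11], [0.09, 2.58], [-1.31, 4.45], [0.11, 2.69], [-2.54, 2.54]. Speed limits (rad/s): [2.39, 2.39, 3.01, 3.14, 3.14, 3.14].

## Interface

Orientations are given as a unit quaternion [x, y, z, w].
In Python, from station import state, cams, workorder, find_in, bot gives the robot as it stands.
- The arm moves only by the tool carry_out, never from a script. Its argument "targets" is a list of rows, each an object of numbers: "dx", "dy", "dz": the shift along the tool's x, y, z scaled (see below); "rx", "ry", "rz": the turn, a rotation vector about the tool's x, y, z scaled (see below); "grip": the closure, from -1 (fully open) to 1 (shut), so that 0 is half open. A call has 1 to 5 rows; each row is the pose to reach, as a shift and turn from the pose commanded when the call began, along the tool's axes at that moment, turning the shorter way round; what a row does not reach only later rows make up. The controller multiplies each number of a shift by 0.4 m and each number of a turn by pi rad. A row lasts 1/12 s, in which the tool goes at most 41.7 mm and 7.16 degrees, less where a joint would pass 70% of its speed; a pose out of reach is approached as far as the arm can. A call with a number of a shift or a turn outside -1 to 1 is refused whole. A call with a gripper value outside its range is refused whole. The fingers move at their own pace and stop on an object; "squeeze" is the grip in N (left out, the last holds). Time passes only in rows, so rows that repeat a pose let the fingers close. It gives the time, the measured TCP pose, the force, the opening and the grip force at its end, in the units of the state.
- state(): the state, without advancing time (a new reading comes with each control period).
- cams.grab_frame(name): name is "scene" or "top" or "wrist"; returns the picture (384x512x3 uint8, red, green, blue); there is no depth.
- cams.get_calibration(name): a dict with "intrinsics" (3x3 intrinsics, pixels), "distortion" ([k1, k2, p1, p2, k3] as OpenCV has them; the pictures are not rectified), "rvec" (rotation vector, rad) and "tvec" (3), from world to camera coordinates, as OpenCV has them; the wrist camera has in their place "hand_eye" (4x4, takes a point from camera to tool coordinates, whose origin is the TCP and whose axes are the flange's). Camera axes: x right, y down, z forward; pixel columns grow to the right and rows downward; lengths in m; the calibration is good to about 2 mm. A picture is of the moment at which its call begins: read the wrist's pose just before it. get_calibration takes no time and is no camera call.
- workorder.job_done(): hands the job in; it is judged then, once.
Trained networks look in the newest picture that a camera, given by its name, has taken for a name from the list of things; names that differ only in an ending like _2 or _b are one class to them, and where a whole thing is asked for, a point or a joint stands for the part that bears it (a point fixed in the world has none). Each returns a list of dicts, best first, with "p" (0 to 1); they miss things now and then, are a little off and sometimes report something else, mostly with a low value. They report only what shows in the picture. A call takes as long as a camera call.
- find_in(thing, camera): "extent" ([left, top, right, bottom] in pixels, round what is visible of it).
The state is a dict: "clock": time; "joint_pos": joint angles; "joint_velocities": joint speeds; "joint_torque": joint torques, N m; "tool_pos": TCP position; "orientation": TCP orientation; "contact_force": force on the tool from outside, world axes, zero at the start; "wrist_torque": the same for the moment, N m; "opening": opening from 0.0 (shut) to 1.0 (fully open); "grasp_force": force on a finger pad.
Only numpy, scipy, OpenCV 4.12 (cv2) and the standard library are available. Lean on these libraries where they do the work, as an engineer would, in place of code of your own. Each camera call takes 0.05 s, during which the arm holds its last target. There are 200 camera calls.

## Working session

There is one attempt and no reset: what is moved stays moved. The work goes in short steps, Python scripts to look and compute and a tool call to move; the robot and the scene stay as the last step left them, time stands still between calls to the robot, and variables do not carry over. Pictures are saved under pics/ and viewed, at most 10 in all, crops included, and the job is handed in when it is done.

Besides the shell and the picture viewer there is one more tool, called after "Request:" by a JSON object that holds its "api" and its "payload". carry_out: Moves the arm, as the interface text tells. Its arguments: {"type":"object","properties":{"targets":{"type":"array"},"squeeze":{"type":"number"}},"required":["targets"]}

```bash
mkdir -p pics; ls; python3 - <<'E'
from station import state,cams,find_in
import cv2,numpy as np
s=state();print(s['clock'],s['tool_pos'],s['orientation'],s['opening'])
for c in ['scene','top']:
    im=cams.grab_frame(c);cv2.imwrite(f'pics/{c}0.png',im[:,:,::-1])
    for t in ['cool_box','keeper_rail','lever_tip','loop_bar','grip_rod','keeper_slot','lever_pivot']:
        try: r=find_in(t,c)
        except Exception as e: print(t,e);continue
        print(c,t,[(np.round(d['extent']).tolist(),round(d['p'],2)) for d in r[:2]])
    k=cams.get_calibration(c);print({a:np.round(b,4).tolist() for a,b in k.items()})
E
```

```text
pics
0.0 [0.24946319 0.57276182 0.40394228] [ 2.03973874e-01  9.78976030e-01 -7.51662927e-04 -1.64872843e-04] 1.0001128879200345
scene cool_box [([202.0, 156.0, 322.0, 270.0], 0.69), ([261.0, 252.0, 303.0, 302.0], 0.22)]
scene keeper_rail [([237.0, 183.0, 258.0, 199.0], 0.72)]
scene lever_tip [([234.0, 156.0, 278.0, 204.0], 0.9), ([215.0, 141.0, 238.0, 183.0], 0.17)]
scene loop_bar [([237.0, 155.0, 266.0, 182.0], 0.7)]
scene grip_rod [([241.0, 156.0, 279.0, 202.0], 0.52), ([240.0, 157.0, 264.0, 182.0], 0.5)]
scene keeper_slot [([236.0, 182.0, 258.0, 198.0], 0.57), ([240.0, 154.0, 265.0, 182.0], 0.39)]
scene lever_pivot [([203.0, 153.0, 310.0, 269.0], 0.76)]
{'intrinsics': [[422.4441, 0.0, 261.1419], [0.0, 422.4441, 187.6829], [0.0, 0.0, 1.0]], 'distortion': [0.0062, 0.0, 0.0, 0.0, 0.0], 'rvec': [1.9142, -0.5767, 0.3624], 'tvec': [-0.3746, 0.2386, 0.7681]}
top cool_box [([187.0, 148.0, 321.0, 243.0], 0.78)]
top keeper_rail [([221.0, 179.0, 258.0, 203.0], 0.79)]
top lever_tip [([239.0, 170.0, 282.0, 207.0], 0.85)]
top loop_bar [([238.0, 168.0, 262.0, 202.0], 0.8), ([138.0, 158.0, 180.0, 203.0], 0.3)]
top grip_rod [([238.0, 169.0, 259.0, 204.0], 0.76), ([186.0, 150.0, 322.0, 245.0], 0.17)]
top keeper_slot [([236.0, 168.0, 261.0, 203.0], 0.71), ([224.0, 180.0, 256.0, 199.0], 0.59)]
top lever_pivot [([189.0, 149.0, 324.0, 244.0], 0.97), ([226.0, 179.0, 258.0, 202.0], 0.49)]
{'intrinsics': [[410.3206, 0.0, 255.6028], [0.0, 410.3206, 194.6017], [0.0, 0.0, 1.0]], 'distortion': [0.0206, 0.0, 0.0, 0.0, 0.0], 'rvec': [2.1216, -2.1543, 0.2321], 'tvec': [0.055, 0.473, 0.9337]}
```

```bash
python3 - <<'E'
import cv2,numpy as np
a=cv2.imread('pics/top0.png')[130:260,170:340];b=cv2.imread('pics/scene0.png')[135:285,180:350]
a=cv2.resize(a,None,fx=4.7,fy=4.6,interpolation=cv2.INTER_CUBIC);cv2.imwrite('pics/topc.png',a)
cv2.imwrite('pics/scc.png',cv2.resize(b,None,fx=4,fy=4,interpolation=cv2.INTER_CUBIC))
cv2.imwrite('pics/both.png',np.hstack([cv2.imread('pics/top0.png'),cv2.imread('pics/scene0.png')])[:, :][:, ::1] if 0 else cv2.resize(np.hstack([cv2.imread('pics/top0.png'),cv2.imread('pics/scene0.png')]),(800,300)))
E
```

```text
(no output)
```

View pics/topc.png

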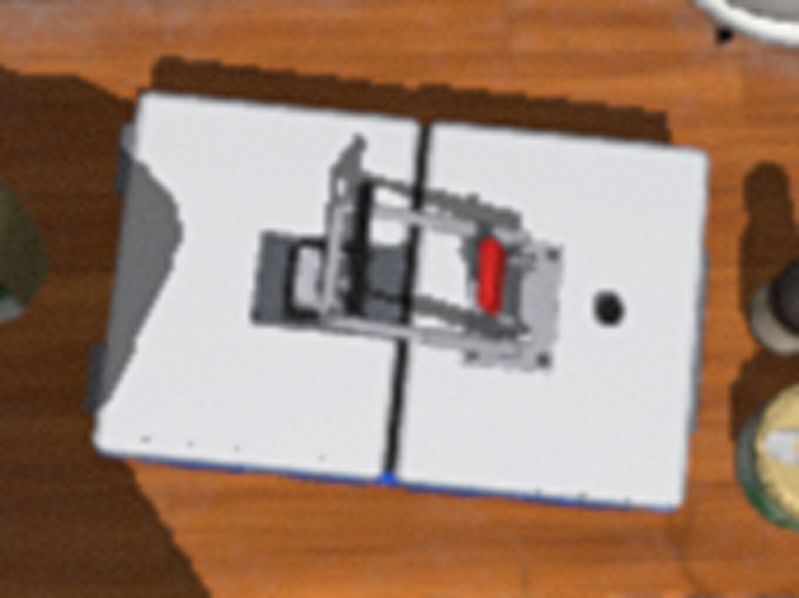

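View pics/scc.png

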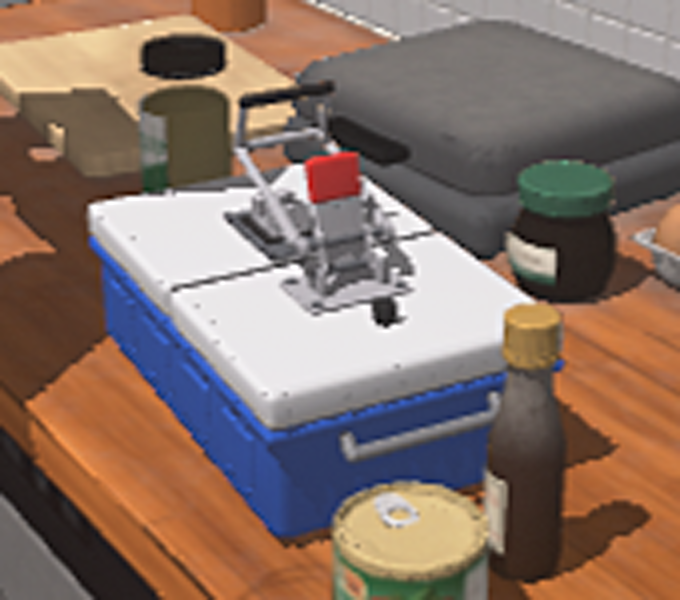

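View pics/both.png

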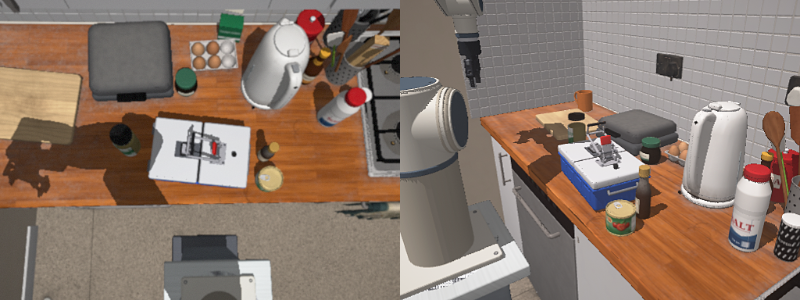

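```bash
cat > h.py <<'E'
import numpy as np,cv2
from scipy.spatial.transform import Rotation as R
from scipy.optimize import least_squares
def proj(cal,P):
    return cv2.projectPoints(np.atleast_2d(P).astype(float),np.array(cal['rvec']),np.array(cal['tvec']),np.array(cal['intrinsics']),np.array(cal['distortion']))[0][:,0]
def box2w(b,P):  # b=[x,y,yaw]
    P=np.atleast_2d(P);c,s=np.cos(b[2]),np.sin(b[2])
    return np.c_[b[0]+c*P[:,0]-s*P[:,1],b[1]+s*P[:,0]+c*P[:,1],P[:,2]]
E
python3 - <<'E'
from h import *
from station import cams
T=cams.get_calibration('top');S=cams.get_calibration('scene')
t=lambda u,v:(170+u/4.7,130+v/4.6)
s=lambda u,v:(180+u/4,135+v/4)
# box pts: +y left in image, +x up
tp=np.array([t(140,91),t(710,148),t(683,509),t(94,452),t(258,232),t(415,240),t(405,332),t(250,322)])
P=np.array([[90,140,100],[90,-140,100],[-90,-140,100],[-90,140,100],[23,70,103],[23,0,103],[-23,0,103],[-23,70,103]])/1e3
sp=np.array([s(88,206),s(272,430)]);Ps=np.array([[-90,140,97],[-90,-140,97]])/1e3
f=lambda b:np.r_[(proj(T,box2w(b,P))-tp).ravel(),(proj(S,box2w(b,Ps))-sp).ravel()]
r=least_squares(f,[.55,0,0],loss='soft_l1');b=r.x;print(b,np.round(f(b).reshape(-1,2),1).tolist())
np.save('box.npy',b)
# rod: lever angle a, loop elevation e
def pts(q):
    a,e,rr=q # rod position direct in box y,z ; tip
    return
# rod centre triangulated in box plane x=0
ob=np.r_[(np.array(s(243,100))+s(333,88))/2]
def g(q):
    w=box2w(b,[[0.024,q[0],q[1]],[-.024,q[0],q[1]]]);ps=proj(S,w);pt=proj(T,w)
    return np.r_[ps.mean(0)-ob,[pt.mean(0)[0]-t(362,0)[0]]]
q=least_squares(g,[.03,.18]);print('rod box yz',q.x,g(q.x))
def g2(q):
    w=box2w(b,[[0,q[0],q[1]]]);return np.r_[(proj(S,w)[0]-s(333,177)),proj(T,w)[0][0]-t(490,0)[0]]
q=least_squares(g2,[-.05,.16]);print('tip',q.x,g2(q.x))
from scipy.optimize import brentq
print('world',box2w(b,[[0,0,0.1],[0,.038,.1225]]))
E
```

```text
[ 0.46552584  0.04677425 -0.11140716] [[-0.5, -0.9], [0.4, -1.2], [1.0, -1.0], [-0.4, -0.8], [1.9, -0.2], [-0.5, 1.1], [-0.2, 1.2], [1.4, 0.3], [-1.6, -0.2], [-1.2, -7.3]]
rod box yz [0.02241303 0.19343585] [-0.68187194  0.01795225  0.25252784]
tip [-0.03500469  0.16232146] [-0.45994647  0.02122782  0.18980181]
world [[0.46552584 0.04677425 0.1       ]
 [0.46975056 0.08453867 0.1225    ]]
```

```bash
cat >> h.py <<'E'
def plan(y,z,x=0,tilt=0,pt=0.155,yaw=None):
    """move values so that the point pt ahead of TCP goes to box (x,y,z); tool y along box y; tilt about tool x"""
    from station import state
    b=np.load('box.npy');s=state();q=R.from_quat(s['orientation']);p=np.array(s['tool_pos'])
    by=np.array([np.sin(-b[2]),np.cos(b[2]),0]);zz=np.array([0,0,-1.])
    M=np.c_[np.cross(by,zz),by,zz]; T=R.from_matrix(M)*R.from_euler('x',tilt)
    g=box2w(b,[[x,y,z]])[0];tcp=g-pt*T.as_matrix()[:,2]
    d=q.inv().apply(tcp-p)/.4; r=(q.inv()*T).as_rotvec()/np.pi
    print('clock',round(s['clock'],2),'d',np.round(d,4),'r',np.round(r,4),'dist',np.round(np.linalg.norm(tcp-p),3))
def where():
    from station import state
    b=np.load('box.npy');s=state();q=R.from_quat(s['orientation']);g=np.array(s['tool_pos'])+q.apply([0,0,.155])
    c=R.from_euler('z',-b[2]);print('grasp box mm',np.round(c.apply(g-[b[0],b[1],0])*1e3,1),'F box',np.round(c.apply(s['contact_force']),2),'open',round(s['opening'],3),'gf',round(s['grasp_force'],1),'t',s['clock'])
E
python3 - <<'E'
from h import *
from station import cams
w=cams.get_calibration('wrist');print({a:np.round(b,3).tolist() for a,b in w.items()})
plan(.022,.260);where()
E
```

```text
{'intrinsics': [[279.931, 0.0, 257.207], [0.0, 279.931, 190.465], [0.0, 0.0, 1.0]], 'distortion': [-0.012, 0.0, 0.0, 0.0, 0.0], 'hand_eye': [[-0.0, -0.957, -0.29, 0.074], [1.0, -0.0, 0.0, 0.001], [-0.0, -0.29, 0.957, 0.03], [0.0, 0.0, 0.0, 1.0]]}
clock 0.8 d [-1.0041 -0.9379 -0.0257] r [ 0.     -0.     -0.0953] dist 0.55
grasp box mm [-273.1  499.   249.7] F box [0.89 0.52 0.12] open 0.998 gf 0.0 t 0.8
```

Request:
{"api": "carry_out", "payload": {"targets": [{"dx": -1,"dy": -0.938,"dz": -0.026,"rz": -0.095,"grip": 0},{"dx": -1,"dy": -0.938,"dz": -0.026,"rz": -0.095,"grip": 0},{"dx": -1,"dy": -0.938,"dz": -0.026,"rz": -0.095,"grip": 0},{"dx": -1,"dy": -0.938,"dz": -0.026,"rz": -0.095,"grip": 0},{"dx": -1,"dy": -0.938,"dz": -0.026,"rz": -0.095,"grip": 0}]}}

```text
schema error: expected keys dx, dy, dz, rx, ry, rz, grip
```

```bash
python3 -c "
from h import *
plan(.022,.26);where()"
```

```text
clock 0.8 d [-1.0041 -0.9379 -0.0257] r [ 0.     -0.     -0.0953] dist 0.55
grasp box mm [-273.1  499.   249.7] F box [0.89 0.52 0.12] open 0.998 gf 0.0 t 0.8
```

Request:
{"api": "carry_out", "payload": {"targets": [{"dx": -1,"dy": -0.938,"dz": -0.026,"rx": 0,"ry": 0,"rz": -0.095,"grip": 0},{"dx": -1,"dy": -0.938,"dz": -0.026,"rx": 0,"ry": 0,"rz": -0.095,"grip": 0},{"dx": -1,"dy": -0.938,"dz": -0.026,"rx": 0,"ry": 0,"rz": -0.095,"grip": 0},{"dx": -1,"dy": -0.938,"dz": -0.026,"rx": 0,"ry": 0,"rz": -0.095,"grip": 0},{"dx": -1,"dy": -0.938,"dz": -0.026,"rx": 0,"ry": 0,"rz": -0.095,"grip": 0}], "squeeze": 30}}

```text
clock: 1.22
tool_pos: [0.3322, 0.38, 0.4088]
orientation: [0.056, 0.998, 0.0, 0.0]
contact_force: [0.8, -0.1, -0.8]
opening: 0.499
grasp_force: 0.0
```

```bash
python3 -c "
from h import *
plan(.022,.26);where()"
```

```text
clock 1.22 d [-0.4239 -0.7358 -0.0156] r [0.0001 0.0001 0.    ] dist 0.34
grasp box mm [-169.6  316.4  253.8] F box [ 0.84  0.04 -0.78] open 0.499 gf 0.0 t 1.2167
```

Request:
{"api": "carry_out", "payload": {"targets": [{"dx": -0.424,"dy": -0.736,"dz": -0.016,"rx": 0,"ry": 0,"rz": 0,"grip": 0},{"dx": -0.424,"dy": -0.736,"dz": -0.016,"rx": 0,"ry": 0,"rz": 0,"grip": 0},{"dx": -0.424,"dy": -0.736,"dz": -0.016,"rx": 0,"ry": 0,"rz": 0,"grip": 0},{"dx": -0.424,"dy": -0.736,"dz": -0.016,"rx": 0,"ry": 0,"rz": 0,"grip": 0},{"dx": -0.424,"dy": -0.736,"dz": -0.016,"rx": 0,"ry": 0,"rz": 0,"grip": 0}]}}

```text
clock: 1.63
tool_pos: [0.4153, 0.1888, 0.413]
orientation: [0.056, 0.998, 0.0, 0.0]
contact_force: [1.5, 0.1, 0.4]
opening: 0.499
grasp_force: 0.0
```

```bash
python3 -c "
from h import *
plan(.022,.26);where()"
```

```text
clock 1.63 d [-0.1644 -0.2837 -0.005 ] r [ 0.0001  0.0003 -0.0002] dist 0.131
grasp box mm [-65.5 135.6 258. ] F box [1.48 0.22 0.37] open 0.499 gf 0.0 t 1.6333
```

Request:
{"api": "carry_out", "payload": {"targets": [{"dx": -0.164,"dy": -0.284,"dz": -0.005,"rx": 0,"ry": 0,"rz": 0,"grip": 0},{"dx": -0.164,"dy": -0.284,"dz": -0.005,"rx": 0,"ry": 0,"rz": 0,"grip": 0},{"dx": -0.164,"dy": -0.284,"dz": -0.005,"rx": 0,"ry": 0,"rz": 0,"grip": 0},{"dx": -0.164,"dy": -0.284,"dz": -0.005,"rx": 0,"ry": 0,"rz": 0,"grip": 0},{"dx": -0.164,"dy": -0.284,"dz": -0.005,"rx": 0,"ry": 0,"rz": 0,"grip": 0}]}}

```text
clock: 2.05
tool_pos: [0.4683, 0.0683, 0.4148]
orientation: [0.058, 0.998, 0.0, 0.0]
contact_force: [-0.2, 1.0, 0.6]
opening: 0.499
grasp_force: 0.0
```

```bash
python3 - <<'E'
from h import *
from station import cams,find_in,state
where();s=state()
im=cams.grab_frame('wrist');cv2.imwrite('pics/w1.png',im[:,:,::-1])
for t in ['grip_rod','loop_bar','keeper_slot','keeper_rail','lever_tip']:
    print(t,[(np.round(d['extent']).tolist(),round(d['p'],2)) for d in find_in(t,'wrist')[:2]])
np.savez('w1.npz',p=s['tool_pos'],q=s['orientation'])
plan(.022,.193)
E
```

```text
grasp box mm [  0.5  21.7 259.8] F box [-0.32  0.98  0.64] open 0.499 gf 0.0 t 2.05
grip_rod []
loop_bar [([223.0, 159.0, 280.0, 250.0], 0.95)]
keeper_slot [([239.0, 154.0, 309.0, 201.0], 0.75), ([222.0, 160.0, 280.0, 250.0], 0.37)]
keeper_rail [([240.0, 158.0, 309.0, 200.0], 0.74)]
lever_tip [([176.0, 154.0, 281.0, 252.0], 0.77)]
clock 2.35 d [-0.0034 -0.0075  0.1664] r [ 0.     -0.0001  0.0004] dist 0.067
```

View pics/w1.png

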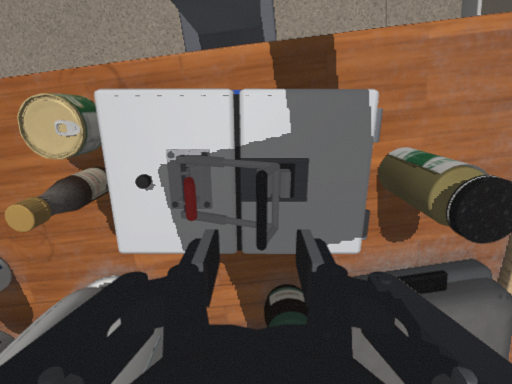

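```bash
cat >> h.py <<'E'
def wcal(p,q):
    from station import cams
    w=cams.get_calibration('wrist');T=np.eye(4);T[:3,:3]=R.from_quat(q).as_matrix();T[:3,3]=p
    C=np.linalg.inv(T@np.array(w['hand_eye']))
    return dict(intrinsics=w['intrinsics'],distortion=w['distortion'],rvec=R.from_matrix(C[:3,:3]).as_rotvec(),tvec=C[:3,3])
E
python3 - <<'E'
from h import *
d=np.load('w1.npz');c=wcal(d['p'],d['q']);b=np.load('box.npy')
N=['rodL','rodR','bar','rail-x0','rail+x0','rail-x70','rail+x70','guard near','guard far','tip','c-+','c--','c++','c+-','nose front','slot']
P=np.array([[.027,22.4,193.4],[-.027,22.4,193.4],[0,35,163],[-23,0,103],[23,0,103],[-23,70,103],[23,70,103],[0,42,122.5],[0,52,122.5],[0,-35,162],[-90,140,100],[-90,-140,100],[90,140,100],[90,-140,100],[0,18,122.5],[0,38,122.5]])/1e3
P[:2,0]*=1e3
for n,u in zip(N,proj(c,box2w(b,P))):print(n,np.round(u,1))
im=cv2.imread('pics/w1.png')[145:260,170:320];cv2.imwrite('pics/w1c.png',cv2.resize(im,None,fx=5,fy=5,interpolation=cv2.INTER_CUBIC))
E
```

```text
rodL [257.5 243.4]
rodR [257.1 174.1]
bar [272.4 197. ]
rail-x0 [235.1 157.3]
rail+x0 [236.4 200.1]
rail-x70 [304.  156.9]
rail+x70 [302.1 199.7]
guard near [277.4 184. ]
guard far [287.7 183.9]
tip [189.  197.1]
c-+ [379.2  86.9]
c-- [88.3 88.8]
c++ [360.3 253.9]
c+- [116.4 255.1]
nose front [252.8 184.1]
slot [273.3 184. ]
```

View pics/w1c.png

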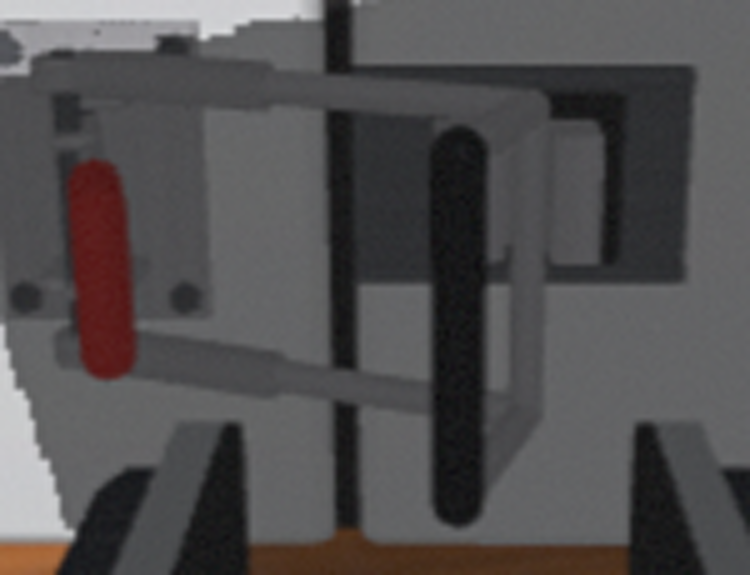

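```bash
python3 - <<'E'
from h import *
b=np.load('box.npy');b[:2]=box2w(b,[[.0015,.0048,0]])[0][:2];np.save('box.npy',b);print(b)
where();plan(.021,.191)
E
```

```text
[ 0.46755019  0.05137772 -0.11140716]
grasp box mm [ -2.9  20.2 259.6] F box [-0.04 -0.56  0.38] open 0.5 gf 0.0 t 2.35
clock 2.35 d [-0.0072  0.002   0.1714] r [ 0.     -0.0001  0.0004] dist 0.069
```

```bash
python3 - <<'E'
from h import *
from station import cams,find_in,state
where();s=state();print(s['tool_pos'],s['joint_velocities'])
im=cams.grab_frame('wrist');cv2.imwrite('pics/w2.png',im[:,:,::-1])
where()
c=wcal(s['tool_pos'],s['orientation']);b=np.load('box.npy')
P=np.array([[0,21,193.4],[23,0,103],[-23,70,103],[23,70,103],[0,40,122.5],[0,50,122.5]])/1e3
print(np.round(proj(c,box2w(b,P)),1).tolist())
a=cv2.imread('pics/w1.png');
for y in (190,):
  for n in (a,im[:,:,::-1]): print(n[y,225:315].mean(-1).astype(int).tolist())
E
```

```text
grasp box mm [ -2.9  20.2 259.6] F box [-0.04 -0.56  0.38] open 0.5 gf 0.0 t 2.35
[0.46696382 0.0717545  0.41455984] [-0.0013947   0.00031452 -0.00337259 -0.00173426 -0.00122011 -0.0012681 ]
grasp box mm [ -2.8  20.1 259.5] F box [ 0.24  0.07 -0.35] open 0.5 gf 0.0 t 2.4
[[257.5, 214.6], [237.6, 203.2], [305.4, 160.7], [303.2, 203.2], [276.8, 187.6], [287.1, 187.6]]
[101, 99, 101, 100, 100, 101, 100, 96, 96, 90, 69, 33, 27, 25, 26, 34, 47, 48, 44, 47, 49, 46, 47, 45, 46, 46, 47, 48, 48, 45, 41, 24, 24, 20, 26, 21, 23, 20, 22, 20, 21, 32, 54, 79, 80, 78, 75, 75, 75, 76, 81, 80, 78, 75, 72, 74, 81, 81, 81, 83, 81, 83, 85, 81, 75, 49, 27, 25, 29, 40, 46, 47, 48, 48, 44, 46, 49, 46, 45, 46, 49, 51, 78, 99, 100, 99, 99, 98, 100, 99]
[99, 100, 99, 100, 96, 96, 87, 57, 30, 23, 28, 24, 35, 50, 48, 47, 45, 47, 47, 46, 46, 46, 47, 47, 47, 45, 39, 23, 22, 26, 23, 27, 23, 21, 20, 22, 19, 46, 69, 81, 79, 79, 78, 72, 74, 76, 80, 79, 78, 77, 72, 72, 79, 80, 80, 81, 82, 82, 83, 84, 83, 71, 34, 22, 23, 32, 42, 47, 48, 46, 47, 45, 46, 44, 46, 48, 44, 46, 57, 82, 100, 99, 100, 100, 100, 99, 101, 101, 99, 100]
```

Request:
{"api": "carry_out", "payload": {"targets": [{"dx": -0.007,"dy": 0.001,"dz": 0.13,"rx": 0,"ry": 0,"rz": 0,"grip": 0},{"dx": -0.007,"dy": 0.001,"dz": 0.172,"rx": 0,"ry": 0,"rz": 0,"grip": 0},{"dx": -0.007,"dy": 0.001,"dz": 0.172,"rx": 0,"ry": 0,"rz": 0,"grip": 0},{"dx": -0.007,"dy": 0.001,"dz": 0.172,"rx": 0,"ry": 0,"rz": 0,"grip": 0}]}}

```text
clock: 2.73
tool_pos: [0.4698, 0.0712, 0.3451]
orientation: [0.056, 0.998, -0.0, -0.002]
contact_force: [0.3, -0.7, 0.6]
opening: 0.497
grasp_force: 0.0
```

Request:
{"api": "carry_out", "payload": {"targets": [{"dx": 0,"dy": 0,"dz": 0,"rx": 0,"ry": 0,"rz": 0,"grip": 1},{"dx": 0,"dy": 0,"dz": 0,"rx": 0,"ry": 0,"rz": 0,"grip": 1},{"dx": 0,"dy": 0,"dz": 0,"rx": 0,"ry": 0,"rz": 0,"grip": 1},{"dx": 0,"dy": 0,"dz": 0,"rx": 0,"ry": 0,"rz": 0,"grip": 1},{"dx": 0,"dy": 0,"dz": 0,"rx": 0,"ry": 0,"rz": 0,"grip": 1}]}}

```text
clock: 3.15
tool_pos: [0.4709, 0.0708, 0.3471]
orientation: [0.056, 0.998, 0.001, 0.001]
contact_force: [0.5, 4.6, 4.4]
opening: 0.079
grasp_force: 29.5
```

```bash
python3 - <<'E'
from h import *
from station import cams
where();plan(.021,.191)
im=cams.grab_frame('wrist')[:,:,::-1];cv2.imwrite('pics/w3.png',cv2.resize(im[120:320,130:380],None,fx=3,fy=3))
E
```

```text
grasp box mm [  1.6  19.9 192.1] F box [0.02 4.62 4.39] open 0.079 gf 29.5 t 3.15
clock 3.15 d [0.0029 0.0033 0.0027] r [ 0.0005  0.0009 -0.0004] dist 0.002
```

View pics/w3.png

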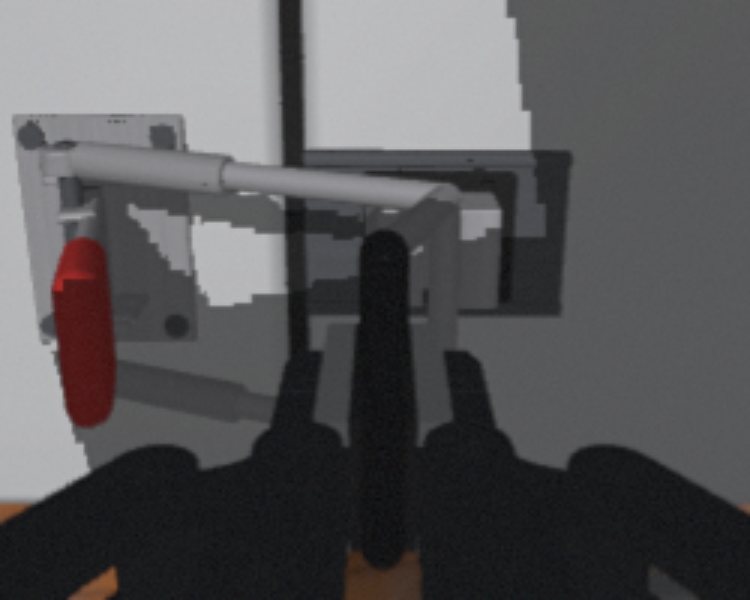

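```bash
cat >> h.py <<'E'
PV=np.array([-50.,114.])
def rod(by,bz,up=True):
    B=np.array([by,bz]);v=B-PV;L=np.linalg.norm(v);a=(16**2-89.5**2+L*L)/(2*L)
    if abs(a)>16: return None
    h=np.sqrt(256-a*a);u=v/L;pin=PV+a*u+h*np.array([-u[1],u[0]]);d=(B-pin)/89.5
    r=B+34*np.array([-d[1],d[0]]);al=np.arctan2(pin[1]-114,-(pin[0]+50))
    return np.r_[r,al+.17,np.arctan2(d[1],d[0])]
E
python3 - <<'E'
from h import *
for y in (31,33,35.5,38,40):
  for z in (163,145,135,126,120,116): print(y,z,np.round(rod(y,z),2))
# fit start
from scipy.optimize import fsolve
s=fsolve(lambda q:rod(*q)[:2]-[20.4,192.5],[35,163]);print('start bar',s,rod(*s))
E
```

```text
31 163 [ 18.41 194.58   1.61   0.38]
31 145 [ 24.7  178.41   1.29   0.19]
31 135 [2.8240e+01 1.6889e+02 1.2000e+00 8.0000e-02]
31 126 [ 3.1590e+01  1.5999e+02  1.1800e+00 -2.0000e-02]
31 120 [ 3.3950e+01  1.5387e+02  1.2100e+00 -9.0000e-02]
31 116 [ 3.5570e+01  1.4969e+02  1.2400e+00 -1.3000e-01]
33 163 [ 20.46 194.6    1.73   0.38]
33 145 [ 26.99 178.46   1.42   0.18]
33 135 [3.0610e+01 1.6892e+02 1.3400e+00 7.0000e-02]
33 126 [ 3.4000e+01  1.5999e+02  1.3300e+00 -3.0000e-02]
33 120 [ 3.6350e+01  1.5384e+02  1.3500e+00 -1.0000e-01]
33 116 [ 37.94 149.64   1.39  -0.15]
35.5 163 [ 22.9  194.58   1.89   0.38]
35.5 145 [2.971e+01 1.785e+02 1.570e+00 1.700e-01]
35.5 135 [3.3420e+01 1.6894e+02 1.5000e+00 6.0000e-02]
35.5 126 [ 3.6830e+01  1.5997e+02  1.4900e+00 -4.0000e-02]
35.5 120 [ 3.915e+01  1.538e+02  1.520e+00 -1.100e-01]
35.5 116 [ 40.71 149.6    1.56  -0.15]
38 163 [ 25.14 194.47   2.07   0.39]
38 145 [3.2300e+01 1.7852e+02 1.7300e+00 1.7000e-01]
38 135 [3.6080e+01 1.6895e+02 1.6600e+00 6.0000e-02]
38 126 [ 3.9500e+01  1.5997e+02  1.6500e+00 -4.0000e-02]
38 120 [ 4.1790e+01  1.5379e+02  1.6800e+00 -1.1000e-01]
38 116 [ 43.32 149.58   1.72  -0.16]
40 163 [ 26.74 194.31   2.24   0.4 ]
40 145 [3.4260e+01 1.7851e+02 1.8500e+00 1.7000e-01]
40 135 [3.8100e+01 1.6895e+02 1.7800e+00 6.0000e-02]
40 126 [ 4.1520e+01  1.5997e+02  1.7800e+00 -4.0000e-02]
40 120 [ 4.3790e+01  1.5379e+02  1.8100e+00 -1.1000e-01]
40 116 [ 45.29 149.59   1.84  -0.16]
start bar [ 32.05828913 160.5612415 ] [ 20.4       192.5         1.6144734   0.3499926]
```

Request:
{"api": "carry_out", "payload": {"targets": [{"dx": 0,"dy": 0.009,"dz": 0.016,"rx": 0,"ry": 0,"rz": 0,"grip": 1},{"dx": 0,"dy": 0.018,"dz": 0.032,"rx": 0,"ry": 0,"rz": 0,"grip": 1},{"dx": 0,"dy": 0.027,"dz": 0.048,"rx": 0,"ry": 0,"rz": 0,"grip": 1},{"dx": 0,"dy": 0.036,"dz": 0.064,"rx": 0,"ry": 0,"rz": 0,"grip": 1},{"dx": 0,"dy": 0.036,"dz": 0.064,"rx": 0,"ry": 0,"rz": 0,"grip": 1}]}}

```text
clock: 3.62
tool_pos: [0.4721, 0.0853, 0.3195]
orientation: [0.056, 0.998, 0.0, 0.0]
contact_force: [2.8, 3.3, 1.6]
opening: 0.08
grasp_force: 29.9
```

Request:
{"api": "carry_out", "payload": {"targets": [{"dx": 0,"dy": 0,"dz": 0,"rx": 0,"ry": 0,"rz": 0,"grip": 1},{"dx": 0,"dy": 0,"dz": 0,"rx": 0,"ry": 0,"rz": 0,"grip": 1}]}}

```text
clock: 3.78
tool_pos: [0.4721, 0.0848, 0.3203]
orientation: [0.056, 0.998, -0.0, 0.0]
contact_force: [2.2, 2.5, 0.9]
opening: 0.083
grasp_force: 29.9
```

```bash
python3 - <<'E'
from h import *
from station import cams,state
where();s=state()
im=cams.grab_frame('wrist')[:,:,::-1];cv2.imwrite('pics/w4.png',cv2.resize(im[130:280,130:380],None,fx=3.2,fy=3.2,interpolation=cv2.INTER_CUBIC))
c=wcal(s['tool_pos'],s['orientation']);b=np.load('box.npy')
P=np.array([[0,35.5,132],[-13,31.2,122.5],[-13,39.2,122.5],[-13,49.2,122.5],[-23,70,103],[23,70,103],[0,-41,166]])/1e3
print(np.round((proj(c,box2w(b,P))-[130,130])*3.2).tolist())
E
```

```text
grasp box mm [  0.9  33.7 165.3] F box [1.94 2.71 0.89] open 0.083 gf 29.9 t 3.7833
[[413.0, 316.0], [391.0, 236.0], [432.0, 236.0], [482.0, 235.0], [572.0, 162.0], [561.0, 354.0], [-71.0, 406.0]]
```

View pics/w4.png

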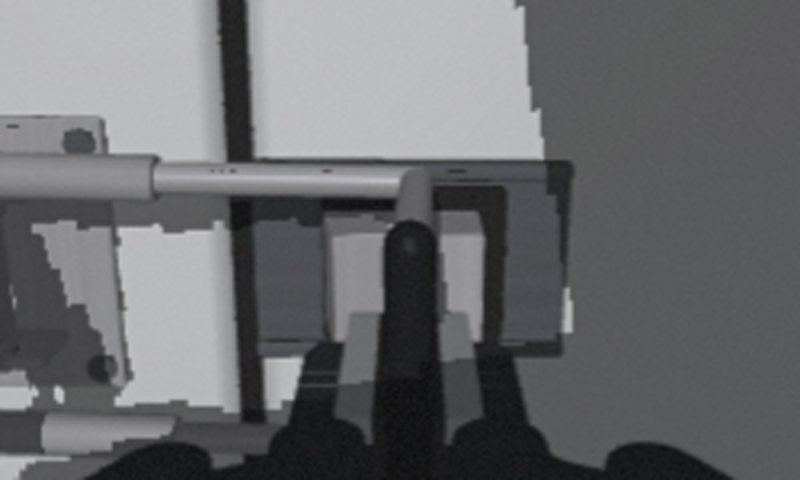

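Request:
{"api": "carry_out", "payload": {"targets": [{"dx": 0,"dy": 0.005,"dz": 0.005,"rx": 0,"ry": 0,"rz": 0,"grip": 1},{"dx": 0,"dy": 0.01,"dz": 0.01,"rx": 0,"ry": 0,"rz": 0,"grip": 1},{"dx": 0,"dy": 0.011,"dz": 0.015,"rx": 0,"ry": 0,"rz": 0,"grip": 1},{"dx": 0,"dy": 0.012,"dz": 0.018,"rx": 0,"ry": 0,"rz": 0,"grip": 1},{"dx": 0,"dy": 0.012,"dz": 0.018,"rx": 0,"ry": 0,"rz": 0,"grip": 1}]}}

```text
clock: 4.25
tool_pos: [0.4724, 0.0895, 0.3127]
orientation: [0.056, 0.998, -0.0, -0.0]
contact_force: [1.5, -2.1, 1.1]
opening: 0.078
grasp_force: 29.8
```

```bash
python3 -c "
from h import *
where()"
```

```text
grasp box mm [  0.6  38.4 157.7] F box [ 1.71 -1.92  1.1 ] open 0.078 gf 29.8 t 4.25
```

Request:
{"api": "carry_out", "payload": {"targets": [{"dx": 0,"dy": 0.001,"dz": 0.0025,"rx": 0,"ry": 0,"rz": 0,"grip": 1},{"dx": 0,"dy": 0.002,"dz": 0.005,"rx": 0,"ry": 0,"rz": 0,"grip": 1},{"dx": 0,"dy": 0.002,"dz": 0.005,"rx": 0,"ry": 0,"rz": 0,"grip": 1}]}}

```text
clock: 4.5
tool_pos: [0.4726, 0.0904, 0.311]
orientation: [0.056, 0.998, -0.0, 0.0]
contact_force: [3.2, -2.7, 1.5]
opening: 0.077
grasp_force: 29.8
```

```bash
python3 -c "
from h import *
where()"
```

```text
grasp box mm [  0.7  39.3 156. ] F box [ 3.5  -2.31  1.54] open 0.077 gf 29.8 t 4.5
```

Request:
{"api": "carry_out", "payload": {"targets": [{"dx": 0,"dy": 0.001,"dz": 0.0025,"rx": 0,"ry": 0,"rz": 0,"grip": 1},{"dx": 0,"dy": 0.002,"dz": 0.005,"rx": 0,"ry": 0,"rz": 0,"grip": 1},{"dx": 0,"dy": 0.002,"dz": 0.005,"rx": 0,"ry": 0,"rz": 0,"grip": 1}]}}

```text
clock: 4.75
tool_pos: [0.4728, 0.0911, 0.3094]
orientation: [0.056, 0.998, -0.0, 0.0]
contact_force: [0.7, -3.8, 9.4]
opening: 0.081
grasp_force: 30.3
```

```bash
python3 -c "
from h import *
where()"
```

```text
grasp box mm [  0.9  40.  154.4] F box [ 1.08 -3.73  9.45] open 0.081 gf 30.3 t 4.75
```

Request:
{"api": "carry_out", "payload": {"targets": [{"dx": 0,"dy": -0.001,"dz": -0.002,"rx": 0,"ry": 0,"rz": 0,"grip": 1},{"dx": 0,"dy": -0.002,"dz": -0.002,"rx": 0,"ry": 0,"rz": 0,"grip": 1},{"dx": 0,"dy": -0.003,"dz": -0.002,"rx": 0,"ry": 0,"rz": 0,"grip": 1},{"dx": 0,"dy": -0.003,"dz": -0.002,"rx": 0,"ry": 0,"rz": 0,"grip": 1}]}}

```text
clock: 5.08
tool_pos: [0.4727, 0.0902, 0.3103]
orientation: [0.056, 0.998, 0.0, 0.0]
contact_force: [0.5, 1.0, 6.2]
opening: 0.078
grasp_force: 30.1
```

```bash
python3 -c "
from h import *
where()"
```

```text
grasp box mm [  0.9  39.3 155.3] F box [0.41 1.08 6.22] open 0.078 gf 30.1 t 5.0833
```

Still on top; slide further toward −y, then probe.

Request:
{"api": "carry_out", "payload": {"targets": [{"dx": 0,"dy": -0.0015,"dz": 0,"rx": 0,"ry": 0,"rz": 0,"grip": 1},{"dx": 0,"dy": -0.003,"dz": 0,"rx": 0,"ry": 0,"rz": 0,"grip": 1},{"dx": 0,"dy": -0.003,"dz": 0,"rx": 0,"ry": 0,"rz": 0,"grip": 1}]}}

```text
clock: 5.33
tool_pos: [0.4726, 0.0893, 0.3101]
orientation: [0.056, 0.998, 0.001, 0.0]
contact_force: [3.2, 4.3, 2.4]
opening: 0.081
grasp_force: 29.8
```

```bash
python3 -c "
from h import *
where()"
```

```text
grasp box mm [  0.9  38.4 155.1] F box [2.74 4.6  2.43] open 0.081 gf 29.8 t 5.3333
```

Request:
{"api": "carry_out", "payload": {"targets": [{"dx": 0,"dy": -0.0015,"dz": 0,"rx": 0,"ry": 0,"rz": 0,"grip": 1},{"dx": 0,"dy": -0.003,"dz": 0,"rx": 0,"ry": 0,"rz": 0,"grip": 1},{"dx": 0,"dy": -0.003,"dz": 0,"rx": 0,"ry": 0,"rz": 0,"grip": 1}]}}

```text
clock: 5.58
tool_pos: [0.4724, 0.088, 0.3099]
orientation: [0.056, 0.998, 0.0, 0.0]
contact_force: [3.5, 4.0, 2.3]
opening: 0.08
grasp_force: 29.8
```

```bash
python3 -c "
from h import *
where()"
```

```text
grasp box mm [  0.8  37.  154.9] F box [3.06 4.35 2.25] open 0.08 gf 29.8 t 5.5833
```

Request:
{"api": "carry_out", "payload": {"targets": [{"dx": 0,"dy": 0.001,"dz": 0.0025,"rx": 0,"ry": 0,"rz": 0,"grip": 1},{"dx": 0,"dy": 0.002,"dz": 0.005,"rx": 0,"ry": 0,"rz": 0,"grip": 1},{"dx": 0,"dy": 0.002,"dz": 0.005,"rx": 0,"ry": 0,"rz": 0,"grip": 1}]}}

```text
clock: 5.83
tool_pos: [0.4724, 0.0886, 0.3076]
orientation: [0.056, 0.998, 0.0, 0.0]
contact_force: [2.6, 3.8, 1.8]
opening: 0.076
grasp_force: 29.8
```

```bash
python3 -c "
from h import *
where()"
```

```text
grasp box mm [  0.7  37.5 152.6] F box [2.17 4.07 1.77] open 0.076 gf 29.8 t 5.8333
```

Request:
{"api": "carry_out", "payload": {"targets": [{"dx": 0,"dy": 0.001,"dz": 0.003,"rx": 0,"ry": 0,"rz": 0,"grip": 1},{"dx": 0,"dy": 0.002,"dz": 0.006,"rx": 0,"ry": 0,"rz": 0,"grip": 1},{"dx": 0,"dy": 0.003,"dz": 0.008,"rx": 0,"ry": 0,"rz": 0,"grip": 1},{"dx": 0,"dy": 0.003,"dz": 0.008,"rx": 0,"ry": 0,"rz": 0,"grip": 1}]}}

```text
clock: 6.17
tool_pos: [0.4723, 0.0895, 0.3043]
orientation: [0.056, 0.998, -0.0, -0.0]
contact_force: [3.2, 1.7, 1.0]
opening: 0.078
grasp_force: 29.9
```

```bash
python3 -c "
from h import *
where()"
```

```text
grasp box mm [  0.4  38.4 149.3] F box [2.96 2.03 1.03] open 0.078 gf 29.9 t 6.1667
```

Request:
{"api": "carry_out", "payload": {"targets": [{"dx": 0,"dy": 0.001,"dz": 0.003,"rx": 0,"ry": 0,"rz": 0,"grip": 1},{"dx": 0,"dy": 0.002,"dz": 0.006,"rx": 0,"ry": 0,"rz": 0,"grip": 1},{"dx": 0,"dy": 0.003,"dz": 0.009,"rx": 0,"ry": 0,"rz": 0,"grip": 1},{"dx": 0,"dy": 0.003,"dz": 0.009,"rx": 0,"ry": 0,"rz": 0,"grip": 1}]}}

```text
clock: 6.5
tool_pos: [0.4725, 0.0907, 0.3007]
orientation: [0.056, 0.998, -0.0, -0.0]
contact_force: [3.1, 0.5, 0.3]
opening: 0.08
grasp_force: 29.9
```

```bash
python3 -c "
from h import *
where()"
```

```text
grasp box mm [  0.4  39.6 145.7] F box [3.06 0.8  0.35] open 0.08 gf 29.9 t 6.5
```

Request:
{"api": "carry_out", "payload": {"targets": [{"dx": 0,"dy": -0.002,"dz": 0.001,"rx": 0,"ry": 0,"rz": 0,"grip": 1},{"dx": 0,"dy": -0.004,"dz": 0.001,"rx": 0,"ry": 0,"rz": 0,"grip": 1},{"dx": 0,"dy": -0.006,"dz": 0.001,"rx": 0,"ry": 0,"rz": 0,"grip": 1},{"dx": 0,"dy": -0.006,"dz": 0.001,"rx": 0,"ry": 0,"rz": 0,"grip": 1}]}}

```text
clock: 6.83
tool_pos: [0.4724, 0.0887, 0.3008]
orientation: [0.056, 0.998, 0.0, 0.0]
contact_force: [2.4, 4.8, 3.0]
opening: 0.079
grasp_force: 30.0
```

```bash
python3 -c "
from h import *
where()"
```

```text
grasp box mm [  0.8  37.8 145.8] F box [1.86 5.   3.01] open 0.079 gf 30.0 t 6.8333
```

Request:
{"api": "carry_out", "payload": {"targets": [{"dx": 0,"dy": -0.002,"dz": 0.001,"rx": 0,"ry": 0,"rz": 0,"grip": 1},{"dx": 0,"dy": -0.004,"dz": 0.001,"rx": 0,"ry": 0,"rz": 0,"grip": 1},{"dx": 0,"dy": -0.004,"dz": 0.001,"rx": 0,"ry": 0,"rz": 0,"grip": 1}]}}

```text
clock: 7.08
tool_pos: [0.4725, 0.088, 0.3008]
orientation: [0.057, 0.998, 0.002, 0.001]
contact_force: [1.9, 12.0, 4.4]
opening: 0.077
grasp_force: 30.4
```

```bash
python3 - <<'E'
from h import *
from station import cams
where()
a=cams.grab_frame('scene')[:,:,::-1][150:210,220:300];b=cams.grab_frame('wrist')[:,:,::-1][130:280,130:380]
a=cv2.resize(a,(800,600),interpolation=cv2.INTER_CUBIC)[:, :];b=cv2.resize(b,(400,240))
cv2.imwrite('pics/c5.png',np.vstack([cv2.resize(a,(480,360)),np.pad(b,((0,0),(40,40),(0,0)))]))
E
```

```text
grasp box mm [  1.   37.4 145.8] F box [ 0.53 12.16  4.43] open 0.077 gf 30.4 t 7.0833
```

View pics/c5.png

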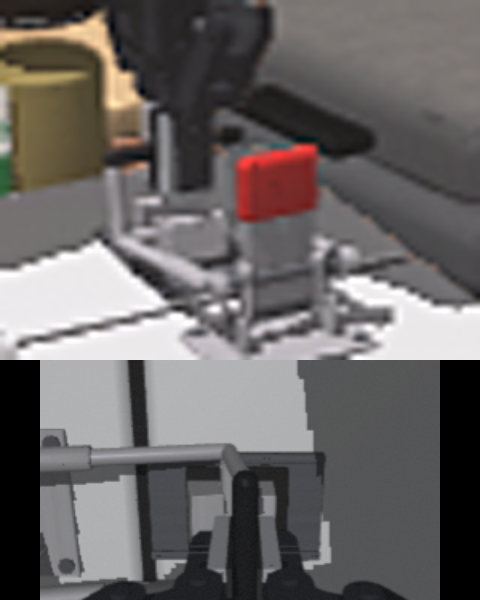

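Request:
{"api": "carry_out", "payload": {"targets": [{"dx": 0,"dy": 0.0015,"dz": 0,"rx": 0,"ry": 0,"rz": 0,"grip": 1},{"dx": 0,"dy": 0.0015,"dz": 0,"rx": 0,"ry": 0,"rz": 0,"grip": 0.5},{"dx": 0,"dy": 0.0015,"dz": 0,"rx": 0,"ry": 0,"rz": 0,"grip": 0.3},{"dx": 0,"dy": 0.0015,"dz": 0,"rx": 0,"ry": 0,"rz": 0,"grip": 0.1},{"dx": 0,"dy": 0.0015,"dz": 0,"rx": 0,"ry": 0,"rz": 0,"grip": 0.1}]}}

```text
clock: 7.6
tool_pos: [0.4717, 0.0872, 0.2998]
orientation: [0.056, 0.998, -0.0, -0.001]
contact_force: [-0.1, 0.3, -0.2]
opening: 0.447
grasp_force: 0.0
```

Request:
{"api": "carry_out", "payload": {"targets": [{"dx": 0,"dy": 0,"dz": -0.05,"rx": 0,"ry": 0,"rz": 0,"grip": 0.1},{"dx": 0,"dy": 0,"dz": -0.12,"rx": 0,"ry": 0,"rz": 0,"grip": 0.1},{"dx": 0,"dy": -0.03,"dz": -0.18,"rx": 0,"ry": 0,"rz": 0,"grip": 1},{"dx": 0,"dy": -0.08,"dz": -0.18,"rx": 0,"ry": 0,"rz": 0,"grip": 1},{"dx": 0,"dy": -0.08,"dz": -0.18,"rx": 0,"ry": 0,"rz": 0,"grip": 1}]}}

```text
clock: 8.02
tool_pos: [0.4684, 0.0539, 0.3734]
orientation: [0.057, 0.998, -0.0, 0.001]
contact_force: [-1.0, -0.2, -0.0]
opening: 0.029
grasp_force: 0.0
```

```bash
python3 - <<'E'
from h import *
from station import cams,state
where();s=state()
im=cams.grab_frame('wrist')[:,:,::-1];cv2.imwrite('pics/w6.png',cv2.resize(im[110:310,100:380],None,fx=2.8,fy=2.8,interpolation=cv2.INTER_CUBIC))
c=wcal(s['tool_pos'],s['orientation']);b=np.load('box.npy')
P=[[0,35,116]]+[[0,-50-52*np.cos(a)+4.5*np.sin(a),114+52*np.sin(a)+4.5*np.cos(a)] for a in (1.1,1.3,1.5,1.7)]
print(np.round((proj(c,box2w(b,np.array(P)/1e3))-[100,110])*2.8).tolist())
E
```

```text
grasp box mm [  0.8   2.5 218.4] F box [-0.95 -0.28 -0.03] open 0.029 gf 0.0 t 8.0167
[[545.0, 236.0], [148.0, 294.0], [185.0, 298.0], [226.0, 300.0], [269.0, 298.0]]
```

View pics/w6.png

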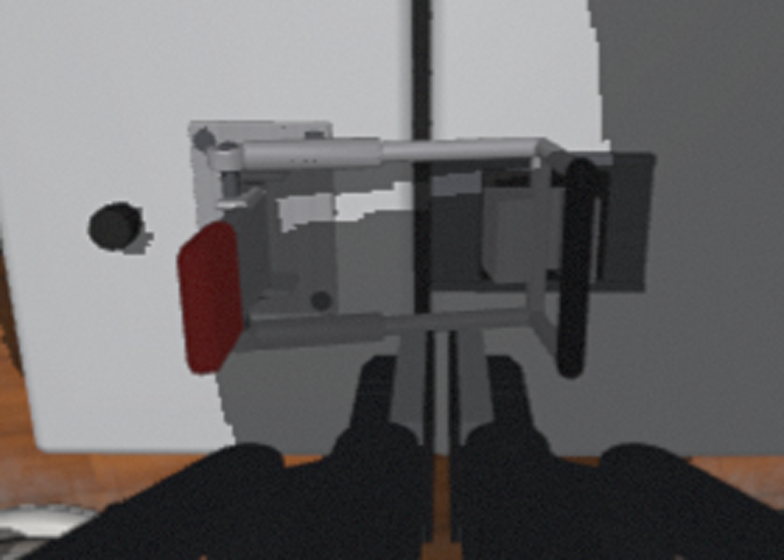

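Request:
{"api": "carry_out", "payload": {"targets": [{"dx": 0,"dy": -0.08,"dz": 0.04,"rx": 0,"ry": 0,"rz": 0,"grip": 1},{"dx": 0,"dy": -0.085,"dz": 0.12,"rx": 0,"ry": 0,"rz": 0,"grip": 1},{"dx": 0,"dy": -0.085,"dz": 0.12,"rx": 0,"ry": 0,"rz": 0,"grip": 1},{"dx": 0,"dy": -0.085,"dz": 0.12,"rx": 0,"ry": 0,"rz": 0,"grip": 1}]}}

```text
clock: 8.4
tool_pos: [0.464, 0.022, 0.3227]
orientation: [0.057, 0.998, -0.0, -0.003]
contact_force: [0.5, 0.2, 0.5]
opening: 0.004
grasp_force: 0.0
```

```bash
python3 - <<'E'
from h import *
where()
for a in (1.4,1.2,1.0,.8,.6,.4,.3,.2,.1,0):
    r=48;c=[-50-r*np.cos(a)+4.5*np.sin(a),114+r*np.sin(a)+4.5*np.cos(a)];print(a,'grasp y,z',np.round([c[0]+9.5,c[1]+18],1))
E
```

```text
grasp box mm [ -1.1 -29.7 167.7] F box [0.44 0.27 0.47] open 0.004 gf 0.0 t 8.4
1.4 grasp y,z [-44.2 180.1]
1.2 grasp y,z [-53.7 178.4]
1.0 grasp y,z [-62.6 174.8]
0.8 grasp y,z [-70.7 169.6]
0.6 grasp y,z [-77.6 162.8]
0.4 grasp y,z [-83.  154.8]
0.3 grasp y,z [-85.  150.5]
0.2 grasp y,z [-86.6 145.9]
0.1 grasp y,z [-87.8 141.3]
0 grasp y,z [-88.5 136.5]
```

Request:
{"api": "carry_out", "payload": {"targets": [{"dx": 0.002,"dy": -0.015,"dz": -0.028,"rx": 0,"ry": 0,"rz": 0,"grip": 1},{"dx": 0.002,"dy": -0.027,"dz": -0.028,"rx": 0,"ry": 0,"rz": 0,"grip": 1},{"dx": 0.002,"dy": -0.037,"dz": -0.028,"rx": 0,"ry": 0,"rz": 0,"grip": 1},{"dx": 0.002,"dy": -0.047,"dz": -0.028,"rx": 0,"ry": 0,"rz": 0,"grip": 1},{"dx": 0.002,"dy": -0.057,"dz": -0.027,"rx": 0,"ry": 0,"rz": 0,"grip": 1}]}}

```text
clock: 8.82
tool_pos: [0.462, -0.0006, 0.3356]
orientation: [0.056, 0.998, 0.0, 0.001]
contact_force: [2.4, 2.9, 2.1]
opening: 0.001
grasp_force: 1.8
```

```bash
python3 -c "
from h import *
where()"
```

```text
grasp box mm [  0.6 -52.2 180.6] F box [2.1  3.11 2.09] open 0.001 gf 1.8 t 8.8167
```

Request:
{"api": "carry_out", "payload": {"targets": [{"dx": 0,"dy": -0.012,"dz": 0.006,"rx": 0,"ry": 0,"rz": 0,"grip": 1},{"dx": 0,"dy": -0.024,"dz": 0.012,"rx": 0,"ry": 0,"rz": 0,"grip": 1},{"dx": 0,"dy": -0.035,"dz": 0.02,"rx": 0,"ry": 0,"rz": 0,"grip": 1},{"dx": 0,"dy": -0.045,"dz": 0.028,"rx": 0,"ry": 0,"rz": 0,"grip": 1},{"dx": 0,"dy": -0.045,"dz": 0.028,"rx": 0,"ry": 0,"rz": 0,"grip": 1}]}}

```text
clock: 9.23
tool_pos: [0.4595, -0.0195, 0.3235]
orientation: [0.056, 0.998, -0.0, 0.0]
contact_force: [1.3, 0.6, 4.1]
opening: -0.001
grasp_force: 1.8
```

```bash
python3 -c "
from h import *
where()
from station import cams
a=cams.grab_frame('scene')[:,:,::-1][150:210,220:300];b=cams.grab_frame('wrist')[:,:,::-1][110:310,100:420]
cv2.imwrite('pics/c7.png',np.vstack([cv2.resize(a,(480,360),interpolation=cv2.INTER_CUBIC),cv2.resize(b,(480,240))]))"
```

```text
grasp box mm [-1.000e-01 -7.130e+01  1.685e+02] F box [1.19 0.71 4.08] open -0.001 gf 1.8 t 9.2333
```

View pics/c7.png

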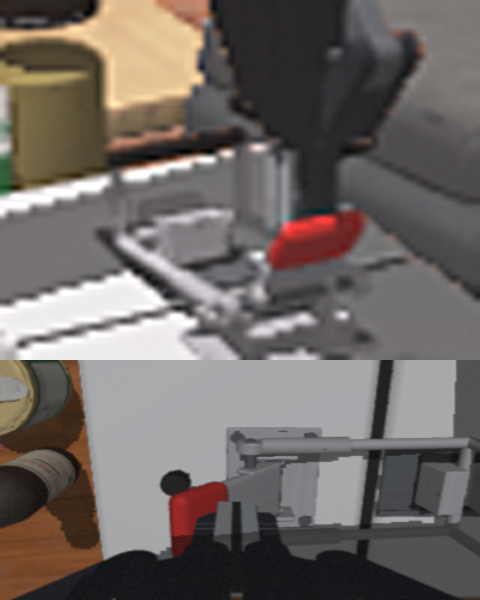

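Request:
{"api": "carry_out", "payload": {"targets": [{"dx": 0,"dy": -0.009,"dz": 0.007,"rx": 0,"ry": 0,"rz": 0,"grip": 1},{"dx": 0,"dy": -0.018,"dz": 0.014,"rx": 0,"ry": 0,"rz": 0,"grip": 1},{"dx": 0,"dy": -0.026,"dz": 0.023,"rx": 0,"ry": 0,"rz": 0,"grip": 1},{"dx": 0,"dy": -0.033,"dz": 0.033,"rx": 0,"ry": 0,"rz": 0,"grip": 1},{"dx": 0,"dy": -0.033,"dz": 0.033,"rx": 0,"ry": 0,"rz": 0,"grip": 1}]}}

```text
clock: 9.75
tool_pos: [0.4578, -0.0322, 0.3101]
orientation: [0.056, 0.998, -0.0, -0.0]
contact_force: [0.9, -0.6, 1.0]
opening: -0.001
grasp_force: 0.8
```

```bash
python3 -c "
from h import *
where()"
```

```text
grasp box mm [ -0.5 -84.2 155.1] F box [ 0.97 -0.51  1.05] open -0.001 gf 0.8 t 9.75
```

Request:
{"api": "carry_out", "payload": {"targets": [{"dx": 0,"dy": -0.002,"dz": 0.01,"rx": 0,"ry": 0,"rz": 0,"grip": 1},{"dx": 0,"dy": -0.004,"dz": 0.02,"rx": 0,"ry": 0,"rz": 0,"grip": 1},{"dx": 0,"dy": -0.004,"dz": 0.02,"rx": 0,"ry": 0,"rz": 0,"grip": 1}]}}

```text
clock: 10.0
tool_pos: [0.4574, -0.0335, 0.302]
orientation: [0.056, 0.998, -0.0, -0.001]
contact_force: [0.4, -0.2, 0.2]
opening: 0.001
grasp_force: 0.2
```

```bash
python3 -c "
from h import *
where()"
```

```text
grasp box mm [ -0.9 -85.5 147. ] F box [ 0.46 -0.14  0.22] open 0.001 gf 0.2 t 10.0
```

```bash
python3 - <<'E'
from h import *
from station import cams,state,find_in
b=np.load('box.npy')
for c in ('top','scene','wrist'):
    s=state();cams.grab_frame(c);cal=wcal(s['tool_pos'],s['orientation']) if c=='wrist' else cams.get_calibration(c)
    for t in ('loop_bar','lever_tip','grip_rod','keeper_rail'): print(c,t,[(np.round(d['extent']).tolist(),round(d['p'],2)) for d in find_in(t,c)[:2]])
    r=np.array([[27,34,116],[-27,34,116],[27,40,150],[-27,40,150]]);u=[[27,20,128],[-27,20,128],[27,12,162],[-27,12,162]]
    f=lambda P:np.round(proj(cal,box2w(b,np.array(P)/1e3))).tolist()
    print(' hooked bar/rod',f(r),'\n tips .1/.3',f([[15,-102,119],[-15,-102,119],[15,-98,131],[-15,-98,131]]))
E
```

```text
top loop_bar [([239.0, 173.0, 268.0, 205.0], 0.65)]
top lever_tip [([238.0, 173.0, 279.0, 210.0], 0.53), ([190.0, 154.0, 280.0, 238.0], 0.43)]
top grip_rod [([225.0, 178.0, 257.0, 202.0], 0.69), ([238.0, 173.0, 264.0, 207.0], 0.59)]
top keeper_rail [([140.0, 155.0, 182.0, 200.0], 0.66), ([223.0, 178.0, 254.0, 205.0], 0.55)]
 hooked bar/rod [[241.0, 178.0], [238.0, 202.0], [238.0, 174.0], [235.0, 199.0]] 
 tips .1/.3 [[302.0, 189.0], [301.0, 202.0], [301.0, 188.0], [300.0, 201.0]]
scene loop_bar [([238.0, 172.0, 268.0, 194.0], 0.72)]
scene lever_tip [([235.0, 170.0, 286.0, 209.0], 0.87), ([242.0, 182.0, 263.0, 198.0], 0.27)]
scene grip_rod [([240.0, 174.0, 266.0, 202.0], 0.73)]
scene keeper_rail [([246.0, 185.0, 265.0, 198.0], 0.62)]
 hooked bar/rod [[260.0, 185.0], [240.0, 189.0], [258.0, 171.0], [238.0, 175.0]] 
 tips .1/.3 [[283.0, 206.0], [271.0, 209.0], [282.0, 200.0], [270.0, 203.0]]
wrist loop_bar []
wrist lever_tip [([203.0, 181.0, 512.0, 312.0], 0.75), ([351.0, 184.0, 510.0, 313.0], 0.71)]
wrist grip_rod [([348.0, 183.0, 510.0, 313.0], 0.63)]
wrist keeper_rail [([382.0, 191.0, 500.0, 255.0], 0.56)]
 hooked bar/rod [[441.0, 269.0], [459.0, 189.0], [492.0, 305.0], [520.0, 210.0]] 
 tips .1/.3 [[229.0, 256.0], [228.0, 211.0], [234.0, 267.0], [233.0, 218.0]]
```

Request:
{"api": "carry_out", "payload": {"targets": [{"dx": 0,"dy": -0.002,"dz": 0.008,"rx": 0,"ry": 0,"rz": 0,"grip": 1},{"dx": 0,"dy": -0.003,"dz": 0.016,"rx": 0,"ry": 0,"rz": 0,"grip": 1},{"dx": 0,"dy": -0.004,"dz": 0.021,"rx": 0,"ry": 0,"rz": 0,"grip": 1},{"dx": 0,"dy": -0.004,"dz": 0.021,"rx": 0,"ry": 0,"rz": 0,"grip": 1}]}}

```text
clock: 11.08
tool_pos: [0.4574, -0.035, 0.2936]
orientation: [0.056, 0.998, 0.0, -0.0]
contact_force: [-0.1, 0.2, 0.1]
opening: -0.002
grasp_force: 0.0
```

```bash
python3 -c "
from h import *
where()"
```

```text
grasp box mm [ -0.6 -86.9 138.6] F box [-0.14  0.19  0.07] open -0.002 gf 0.0 t 11.0833
```

Request:
{"api": "carry_out", "payload": {"targets": [{"dx": 0,"dy": 0,"dz": 0.003,"rx": 0,"ry": 0,"rz": 0,"grip": 1},{"dx": 0,"dy": 0,"dz": 0.006,"rx": 0,"ry": 0,"rz": 0,"grip": 1},{"dx": 0,"dy": 0,"dz": 0.006,"rx": 0,"ry": 0,"rz": 0,"grip": 1}]}}

```text
clock: 11.33
tool_pos: [0.4575, -0.0349, 0.2915]
orientation: [0.056, 0.998, 0.0, -0.0]
contact_force: [0.5, 0.0, 0.3]
opening: -0.002
grasp_force: 0.0
```

```bash
python3 -c "
from h import *
where()"
```

```text
grasp box mm [ -0.5 -86.9 136.5] F box [0.48 0.1  0.3 ] open -0.002 gf 0.0 t 11.3333
```

Request:
{"api": "carry_out", "payload": {"targets": [{"dx": 0,"dy": 0,"dz": 0.003,"rx": 0,"ry": 0,"rz": 0,"grip": 1},{"dx": 0,"dy": 0,"dz": 0.005,"rx": 0,"ry": 0,"rz": 0,"grip": 1},{"dx": 0,"dy": 0,"dz": 0.005,"rx": 0,"ry": 0,"rz": 0,"grip": 1}]}}

```text
clock: 11.58
tool_pos: [0.4576, -0.0349, 0.2905]
orientation: [0.056, 0.998, -0.0, -0.0]
contact_force: [-4.8, -0.1, 13.7]
opening: 0.003
grasp_force: 6.3
```

```bash
python3 -c "
from h import *
where()"
```

```text
grasp box mm [ -0.4 -86.9 135.5] F box [-4.72 -0.62 13.7 ] open 0.003 gf 6.3 t 11.5833
```

Request:
{"api": "carry_out", "payload": {"targets": [{"dx": 0,"dy": 0,"dz": 0,"rx": 0,"ry": 0,"rz": 0,"grip": 1},{"dx": 0,"dy": 0,"dz": -0.04,"rx": 0,"ry": 0,"rz": 0,"grip": 1},{"dx": 0,"dy": 0,"dz": -0.14,"rx": 0,"ry": 0,"rz": 0,"grip": 1},{"dx": 0,"dy": 0.05,"dz": -0.24,"rx": 0,"ry": 0,"rz": 0,"grip": 1},{"dx": 0,"dy": 0.13,"dz": -0.3,"rx": 0,"ry": 0,"rz": 0,"grip": 1}]}}

```text
clock: 12.0
tool_pos: [0.4636, 0.015, 0.4119]
orientation: [0.058, 0.998, -0.0, 0.001]
contact_force: [1.4, 0.2, 0.1]
opening: 0.001
grasp_force: 0.0
```

Request:
{"api": "carry_out", "payload": {"targets": [{"dx": 0,"dy": 0.05,"dz": 0,"rx": 0,"ry": 0,"rz": 0,"grip": 1},{"dx": 0,"dy": 0.1,"dz": 0,"rx": 0,"ry": 0,"rz": 0,"grip": 1},{"dx": 0,"dy": 0.1,"dz": 0,"rx": 0,"ry": 0,"rz": 0,"grip": 1},{"dx": 0,"dy": 0.1,"dz": 0,"rx": 0,"ry": 0,"rz": 0,"grip": 1}]}}

```text
clock: 12.33
tool_pos: [0.4677, 0.0563, 0.4091]
orientation: [0.055, 0.998, -0.0, 0.0]
contact_force: [0.2, -0.8, -0.3]
opening: 0.0
grasp_force: 0.0
```

```bash
python3 - <<'E'
from h import *
from station import cams,state,find_in
b=np.load('box.npy');where()
s=state();im=cams.grab_frame('wrist');cv2.imwrite('pics/w8.png',im[:,:,::-1]);cal=wcal(s['tool_pos'],s['orientation'])
f=lambda P:np.round(proj(cal,box2w(b,np.array(P,float)/1e3)),1).tolist()
for t in ('loop_bar','lever_tip','grip_rod'): print(t,[(np.round(d['extent']).tolist(),round(d['p'],2)) for d in find_in(t,'wrist')[:2]])
hsv=cv2.cvtColor(im,cv2.COLOR_RGB2HSV);m=((hsv[...,0]<6)|(hsv[...,0]>174))&(hsv[...,1]>180)&(hsv[...,2]>40)
ys,xs=np.nonzero(m[:, :]);print('red',[(np.percentile(xs,p),np.percentile(ys,p)) for p in (2,50,98)],len(xs))
print('tip closed',f([[0,-102,118],[15,-112,118],[-15,-112,118],[15,-93,118]]))
print('rod hooked',f([[27,38,150],[-27,38,150]]),'bar',f([[27,34,116],[-27,34,116]]),'unhooked rod',f([[27,25,160],[-27,25,160]]))
k=im[...].astype(int).sum(2)
row=int(f([[18,38,150]])[0][1]);print(row,k[row,220:360].tolist())
E
```

```text
grasp box mm [ -0.4   4.8 254.1] F box [ 0.3  -0.81 -0.27] open 0.0 gf 0.0 t 12.3333
loop_bar [([220.0, 157.0, 292.0, 229.0], 0.67)]
lever_tip [([12.0, 167.0, 116.0, 234.0], 0.74), ([132.0, 151.0, 295.0, 229.0], 0.69)]
grip_rod [([221.0, 154.0, 292.0, 228.0], 0.58)]
red [(np.float64(132.0), np.float64(168.0)), (np.float64(144.0), np.float64(183.0)), (np.float64(155.0), np.float64(198.0))] 693
tip closed [[146.7, 185.3], [138.4, 199.9], [134.6, 170.2], [157.5, 199.9]]
rod hooked [[293.8, 224.4], [296.3, 164.7]] bar [[285.6, 210.7], [287.3, 157.5]] unhooked rod [[280.1, 229.2], [281.7, 167.2]]
215 [298, 302, 303, 301, 298, 292, 302, 298, 296, 296, 298, 295, 298, 298, 299, 300, 298, 303, 298, 299, 294, 295, 296, 289, 288, 284, 244, 104, 77, 62, 85, 126, 216, 285, 290, 295, 298, 296, 296, 301, 295, 297, 299, 298, 299, 300, 294, 295, 299, 298, 296, 294, 296, 296, 298, 297, 300, 297, 298, 296, 273, 192, 79, 64, 65, 72, 69, 67, 60, 86, 190, 295, 295, 290, 297, 297, 291, 297, 291, 297, 297, 294, 294, 299, 291, 292, 297, 291, 297, 300, 293, 298, 301, 291, 294, 292, 296, 295, 292, 293, 292, 296, 293, 296, 295, 293, 294, 294, 293, 291, 296, 296, 294, 294, 295, 294, 290, 297, 289, 296, 294, 290, 297, 296, 295, 294, 288, 297, 295, 294, 293, 297, 296, 293, 293, 293, 292, 294, 296, 295]
```

```bash
python3 -c "
from station import workorder
print(workorder.job_done())"
```

```text
the job is handed in; nothing more can be done
None
```

I handed the job in at about 12 s on the robot clock with the lever pressed home and the loop hooked in the slot, stretched by an estimated 9 mm. My last pictures were measured by script only, because I had used all 10 views, and hand-in returned no verdict.

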